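# Pulse the coffee grinder with its twist lid

### The arm

A 6-joint arm with a two-finger parallel gripper is mounted at the origin on a cart in front of the work surface, level with it; the furniture and walls round the work are solid. World frame = base frame: x ahead of the robot, y to its left, z up, the work surface at z = 0. Lengths are in m, angles in rad, forces in N, time in s.
With the tool pointing down it reaches from about 0.35 to 0.975 m from the base axis. Payload 4.9 kg.
Tool frame: the origin (TCP) lies on the front face of the gripper's body, between the roots of the fingers; the fingertips stand ctrl.finger_overhang ahead of it and the grasp point (between the pads) lies 54 mm ahead of it (ctrl.finger_overhang is the distance from the TCP to the fingertips, in m); z points along the fingers, y is the line along which they close (so a half turn about z gives the same grasp; the last joint's range is limited). The gripper opens to 85 mm and grips with 20 to 120 N. Pads are 22 mm wide; open, the fingers measure 114 mm over their backs; the gripper's body (76 mm by 85 mm) begins 54 mm behind the grasp point. The pads swing forward as they close: fully open they stand 13 mm farther back than shut.
Start: joints at [-1.399, 0.053, 1.613, -0, 1.476, -0.119], TCP at [0.179, -0.599, 0.304] pointing down, gripper open.
Joint ranges: [-3.01, 3.01], [-1.01, 2.22], [0.06, 2.58], [-1.02, 4.17], [0.09, 2.62], [-3.14, 3.14]. Speed limits (rad/s): [2.57, 2.57, 3.14, 3.14, 3.14, 3.14].

### API

Orientations are given as a rotation vector (axis times angle).
In Python, from station import ctrl, vision gives the robot as it stands. The module is installed in compiled form; this text tells all that it offers.
- The arm moves only by the tool drive_tool, never from a script. Its argument "rows" is a list of rows, each a list of 2 entries, a list of its own where there are three numbers: the shift along the tool's x, y, z in m, then the turn about the tool's z in rad. A call has 1 to 10 rows; each row shifts and turns the commanded pose from where the row before left it, along the tool's axes as they then stand; what a row does not reach is not made up. A row lasts 1/10 s, in which the tool goes at most 50 mm and 8.59 degrees, less where a joint would pass 70% of its speed; a pose out of reach is approached as far as the arm can. A call with a gripper value outside its range is refused whole. "jaw" is the closure, from 0 (fully open) to 1 (shut), set as the call begins (left out, the last holds). The fingers move at their own pace and stop on an object; "grip_force" is the grip in N (left out, the last holds). Time passes only in rows, so rows that do not move let the fingers close. It gives the time, the measured TCP pose, the force, the opening and the grip force at its end, in the units of the state.
- ctrl.get_obs(): the state, without advancing time (a new reading comes with each control period).
- vision.get_image(name): name is "scene" or "top" or "wrist"; returns a dict with "image" (480x640x3 uint8, blue, green, red), "vertical_fov" (degrees; the focal length in pixels is half the picture's height over the tangent of half this angle, whatever the lens; pixels are square), "cx", "cy" (the principal point, pixels), "R" (3x3) and "t" (3): a world point X has camera coordinates R X + t. Camera axes: x right, y down, z forward; pixel columns grow to the right and rows downward; lengths in m; the calibration is good to about 2 mm. The wrist camera is an equidistant fisheye: a pixel r from the principal point sees the ray r / f radians off the axis. A picture is of the moment at which its call begins. There is no depth.
- ctrl.finish_job(): hands the job in; it is judged then, once.
The state is a dict: "t": time; "q": joint angles; "dq": joint speeds; "effort": joint torques, N m; "tool_pos": TCP position; "tool_rot": TCP orientation; "contact_force": force on the tool from outside, world axes, zero at the start; "wrist_torque": the same for the moment, N m; "opening": finger opening in m; "grip_force": force on a finger pad.
Only numpy, scipy, OpenCV 4.12 (cv2) and the standard library are available. Lean on these libraries where they do the work, as an engineer would, in place of code of your own. Each camera call takes 0.05 s, during which the arm holds its last target. There are 200 camera calls.

### The job

Lift the wooden dust cover off the coffee grinder by its knob and set it aside gently, upright on the worktop, clear of the grinder. Then fit the bayonet lid fully home in the grinder's mouth and twist it clockwise (seen from above) against the spring to the orange pulse mark, half-way to the red lock mark, and finish while holding it there: do not go on to the lock, do not let go, and leave the other things alone.

Things in the scene. Friction and masses are not known exactly. Their poses are not given: they have to be found in the camera images.
- grinder: Fixed upright coffee grinder, steel body 110 mm across, black collar 92 mm across, rim 120 mm above the worktop. Origin: centre of its underside, on the worktop; z up. Marks on the collar's top, clockwise from each of its two entry slots: white at the slot, orange (pulse) 0.60 rad on, red (lock) 1.1 rad on.
- mouth (a point): Centre of the grinder's mouth at rim level; axes as the grinder's. Bore 57 mm across in a 6 mm thick aluminium flange, with two opposite entry slots about 17 mm wide towards its own +x and -x. The lid goes in with its lugs in line with the slots (0.08 rad of play either way); twisted, its lugs run under the flange with 3 mm of vertical play.
- bayonet_lid: Bayonet lid, loose, 150 g, upright on the worktop; origin under its plug. From below: plug 52 mm across, 14 mm high; two lugs at its foot (5 mm high, 12 mm wide, 66 mm over both ends, along x); grey disc 72 mm across, 7 mm thick; black grip bar 56 mm long (along x), 16 wide, 34 tall. White pointers at the bar's ends. A half turn makes no difference.
- lid_centre (a point): Centre of the bayonet lid, half-way up its 55 mm height: 27.5 mm above its underside, 6.5 mm above the top of its disc, where the grip bar begins; axes as the lid's, x along bar and lugs. When fully home the disc lies on the rim, the underside is 14 mm below the rim and this point 13.5 mm above it.
- dust_cover: Round wooden dust cover, loose, 120 g, 46 mm tall, on the grinder's mouth at the start, plug in the bore; origin: centre of its underside. From below: plug 52 mm across, 6 mm high; disc 90 mm across, 6 mm thick; dark round knob on the axis from 12 to 46 mm, 18 mm thick at its foot, 25 mm thick from 28 mm up.
- cover_centre (a point): Centre of the dust cover, on its axis half-way up: 23 mm above its underside, 11 mm above the top of its disc.
- pulse_ring (a joint): Turn (rad) of the sprung ring in the mouth whose pockets take the lid's lugs: 0 at rest under the slots, growing clockwise from above. It follows the lid after about 0.12 rad of play. A spring turns it back (0.06 N m at 0, 0.16 N m at 0.5). From 0.32 to 0.66 it pulses the motor (pulse mark); at 0.9 the lock clicks in, which must not happen.
- mug: Spotted mug, 92 mm in diameter, 93 mm tall, behind the work; bystander. Origin: centre of its underside.
- tin: Small green tin 75 mm in diameter, 58 mm tall, below the wall cabinet; bystander. Origin: centre of its underside.
- pepper: Pepper shaker 44 mm in diameter, 90 mm tall, below the wall cabinet; bystander. Origin: centre of its underside.
- spoon: Spoon 199 mm long lying at the back of the worktop; bystander.
Mind the look-alikes: they are no part of the job. What is shaped like the dust_cover but pink or purple is not meant.

How it is judged:
By the outcome, as a careful person would: the job done as asked, in the order asked, and still so for the second after the job is handed in, while the arm keeps its last pose, push and grip.
It also fails if it takes over 54 s, if anything falls off the work surface, if the arm or the gripper's body presses on something with over 40 N, if the wrist force passes 120 N, or if a joint passes its speed limit or range.

## Working session

There is one attempt and no reset: what is moved stays moved. The work goes in short steps, Python scripts to look and compute and a tool call to move; the robot and the scene stay as the last step left them, time stands still between calls to the robot, and variables do not carry over. Pictures are saved under pics/ and viewed, at most 12 in all, crops included, and the job is handed in when it is done.

Besides the shell and the picture viewer there is one more tool, called after "Request:" as a command line: name --argument value ..., lists and objects as JSON in quotes. drive_tool: Moves the arm, as the interface text tells. Its arguments: {"type":"object","properties":{"rows":{"type":"array","items":{"type":"array"}},"jaw":{"type":"number"},"grip_force":{"type":"number"}},"required":["rows"]}

```bash
mkdir -p pics; ls; python3 - <<'E'
from station import ctrl, vision
import cv2, json, numpy as np
print(ctrl.get_obs(), ctrl.finger_overhang)
for n in("scene","top"):
    d=vision.get_image(n); cv2.imwrite(f"pics/{n}0.png",d["image"])
    np.savez(f"{n}0.npz",**d); print(n,d["vertical_fov"],d["cx"],d["cy"],d["R"],d["t"])
E
```

```text
pics
{'t': 0.0, 'q': array([-1.39897330e+00,  5.33596037e-02,  1.61430119e+00, -1.93704899e-05,
        1.47597032e+00, -1.19006927e-01]), 'dq': array([-2.18670229e-04, -6.51040950e-04,  2.00146136e-03,  6.49199388e-04,
       -4.81787844e-04,  5.64877374e-05]), 'effort': array([ 3.01898886e-03, -3.93681550e+01, -3.70175028e+01, -1.55943695e-05,
        7.03983824e-03,  4.92098096e-06]), 'tool_pos': array([ 0.17912836, -0.59828833,  0.30265686]), 'tool_rot': array([-3.10641968e+00, -4.54934005e-01,  1.14751417e-04]), 'contact_force': array([ 0.0063092 ,  0.4773918 , -0.19540827]), 'wrist_torque': array([ 0.04575552, -0.00189212, -0.03858109]), 'grip_force': 0.0, 'opening': 0.08565876400036085} 0.0726
scene 53.57387933095715 319.87192093362074 241.8889017659791 [[-0.89561528 -0.44480898  0.00427128]
 [-0.3384879   0.67524671 -0.65533795]
 [ 0.28861604 -0.58837645 -0.75532373]] [0.45774444 0.32247624 1.05391933]
top 52.69591312846306 318.05387093830643 238.43616451476677 [[ 0.03797674 -0.99927519  0.00262037]
 [-0.97363257 -0.03759223 -0.22500322]
 [ 0.22493864  0.00599361 -0.9743545 ]] [-0.11438713  0.58907027  1.07898392]
```

View pics/scene0.png

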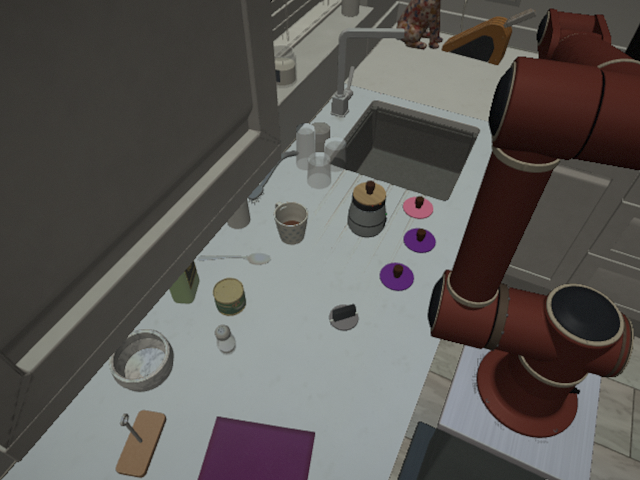

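View pics/top0.png

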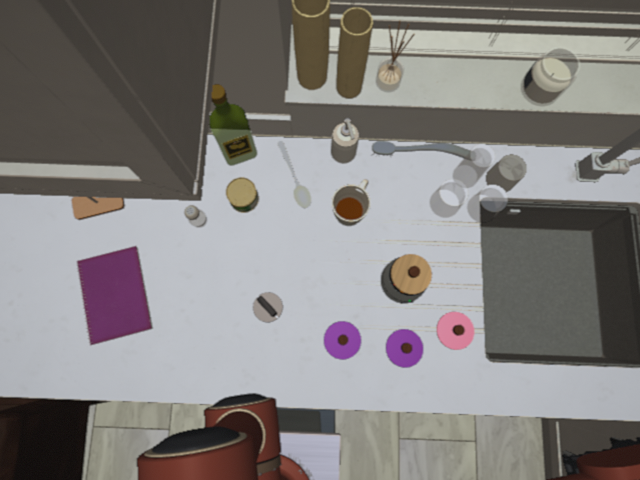

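The pictures show the grinder with its wooden cover (top view 411,274; scene 369,192) and the lid with its black bar (top 267,306; scene 343,317). Purple and pink look-alikes stand nearer the robot.

```bash
cat > h.py <<'E'
import numpy as np, cv2
def f_(d): return 240/np.tan(np.radians(float(d["vertical_fov"]))/2)
def ray(d,u,v,fish=False):
    f=f_(d); x,y=(u-d["cx"])/f,(v-d["cy"])/f
    if fish:
        r=np.hypot(x,y); s=np.sin(r)/r if r>1e-9 else 1; c=np.array([x*s,y*s,np.cos(r)])
    else: c=np.array([x,y,1])
    R=np.array(d["R"]);return -R.T@d["t"], R.T@c
def onz(d,u,v,z,fish=False):
    o,r=ray(d,u,v,fish); return o+r*(z-o[2])/r[2]
def proj(d,X,fish=False):
    c=np.array(d["R"])@X+d["t"]; f=f_(d)
    if fish:
        a=np.arctan2(np.hypot(c[0],c[1]),c[2]); n=np.hypot(c[0],c[1]); return d["cx"]+f*a*c[0]/n, d["cy"]+f*a*c[1]/n
    return d["cx"]+f*c[0]/c[2], d["cy"]+f*c[1]/c[2]
def blobs(mask,roi):
    x0,y0,x1,y1=roi; m=np.zeros(mask.shape,np.uint8); m[y0:y1,x0:x1]=mask[y0:y1,x0:x1]
    cs,_=cv2.findContours(m,cv2.RETR_EXTERNAL,cv2.CHAIN_APPROX_NONE); return max(cs,key=cv2.contourArea)
E
python3 - <<'E'
from h import *
T=dict(np.load("top0.npz"));S=dict(np.load("scene0.npz"))
for n,d,rc,rl in(("top",T,(375,245,445,310),(245,285,290,330)),("scene",S,(345,175,390,215),(322,298,364,336))):
    im=d["image"]; hsv=cv2.cvtColor(im,cv2.COLOR_BGR2HSV)
    wood=((hsv[...,0]>8)&(hsv[...,0]<25)&(hsv[...,1]>90)&(hsv[...,2]>120)).astype(np.uint8)
    c=blobs(wood,rc); P=np.array([onz(d,u,v,.126)[:2] for u,v in cv2.convexHull(c)[:,0]],np.float32)
    (x,y),r=cv2.minEnclosingCircle(P); print(n,"cover",x,y,r)
    g=im.max(2)
    c=blobs((g<60).astype(np.uint8),rl); (cx,cy),_,_=r0=cv2.minAreaRect(c)
    M=cv2.moments(c);cx,cy=M["m10"]/M["m00"],M["m01"]/M["m00"]
    b=cv2.boxPoints(r0); e=[np.linalg.norm(b[1]-b[0]),np.linalg.norm(b[2]-b[1])]
    v=(b[1]-b[0]) if e[0]>e[1] else b[2]-b[1]
    a=onz(d,cx-v[0]/2,cy-v[1]/2,.04)-onz(d,cx+v[0]/2,cy+v[1]/2,.04)
    print(n,"bar",onz(d,cx,cy,.04),np.arctan2(a[1],a[0]),np.linalg.norm(a),r0)
    # lid disc
    s=hsv[...,1]; bg=np.median(g[rl[1]:rl[3],rl[0]:rl[2]]); print("median",bg)
    c=blobs((g<175).astype(np.uint8),rl); P=np.array([onz(d,u,v,.018)[:2] for u,v in cv2.convexHull(c)[:,0]],np.float32)
    (x,y),r=cv2.minEnclosingCircle(P); print(n,"disc",x,y,r)
crop=cv2.resize(np.hstack([T["image"][240:320,370:450],T["image"][270:350,230:310]]),None,fx=5,fy=5,interpolation=cv2.INTER_CUBIC)
crop2=cv2.resize(np.hstack([S["image"][170:250,330:410],S["image"][280:360,305:385]]),None,fx=5,fy=5,interpolation=cv2.INTER_CUBIC)
cv2.imwrite("pics/c0.png",cv2.resize(np.vstack([crop,crop2]),(600,600)))
E
```

```text
top cover 0.5071938633918762 -0.29958677291870117 0.044418808072805405
top bar [0.43029539 0.02305622 0.04      ] 0.8381494968087363 0.05522702592831185 ((266.5000305175781, 306.0000305175781), (23.33452033996582, 4.949747562408447), 45.0)
median 198.0
top disc 0.4324800372123718 0.022917456924915314 0.03722010552883148
scene cover 0.509624183177948 -0.2951185405254364 0.04264712706208229
scene bar [0.43416763 0.02787596 0.04      ] 0.7980665522696061 0.058588611203002204 ((343.8211364746094, 312.4036560058594), (11.589699745178223, 23.945661544799805), 73.3007583618164)
median 162.0
scene disc 0.43622028827667236 0.024321671575307846 0.07342207431793213
```

View pics/c0.png

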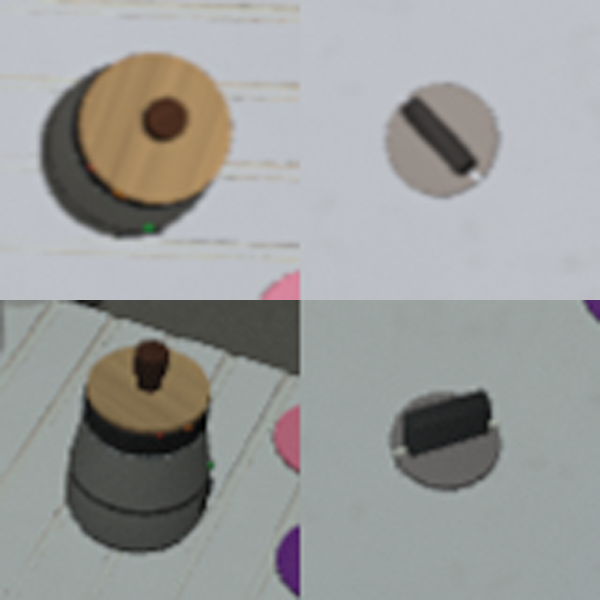

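Request:
drive_tool --rows '[[[0.03, -0.0145, 0], 0], [[0.04, -0.0193, 0], 0], [[0.04, -0.0193, 0], 0], [[0.04, -0.0193, 0], 0], [[0.04, -0.0193, 0], 0], [[0.04, -0.0193, 0], 0], [[0.04, -0.0193, 0], 0], [[0.04, -0.0193, 0], 0], [[0.04, -0.0193, 0], 0], [[0.03, -0.0145, 0], 0]]'

```text
t: 1.1
tool_pos: [0.492, -0.3119, 0.3034]
tool_rot: [-3.107, -0.457, 0.0]
contact_force: [0.3, 0.4, -0.1]
opening: 0.0849
grip_force: 0.0
```

Request:
drive_tool --rows '[[[0.02, -0.01, 0], 0], [[0, 0, 0], 0], [[0, 0, 0], 0], [[0, 0, 0], 0]]'

```text
t: 1.5
tool_pos: [0.5063, -0.2994, 0.3036]
tool_rot: [-3.108, -0.454, 0.001]
contact_force: [0.2, 0.5, 0.1]
opening: 0.0854
grip_force: 0.0
```

```bash
cat > snap.py <<'E'
import sys
from station import ctrl, vision
from h import *
from scipy.spatial.transform import Rotation as Ro
tag=sys.argv[1]; d=vision.get_image("wrist"); o=ctrl.get_obs()
cv2.imwrite(f"pics/{tag}.png",d["image"]); np.savez(f"{tag}.npz",**d,pos=o["tool_pos"],rot=o["tool_rot"])
M=Ro.from_rotvec(o["tool_rot"]).as_matrix()
print(o["t"],o["tool_pos"],"\n",M.round(4),"\ncam",-d["R"].T@d["t"],d["R"].round(3).tolist(),d["vertical_fov"],d["cx"],d["cy"])
E
python3 snap.py w1
```

```text
1.55 [ 0.50619769 -0.29954704  0.30367615] 
 [[ 9.584e-01  2.854e-01 -5.000e-04]
 [ 2.854e-01 -9.584e-01  0.000e+00]
 [-5.000e-04 -2.000e-04 -1.000e+00]] 
cam [ 0.56943683 -0.27994499  0.37439789] [[0.287, -0.958, -0.001], [-0.924, -0.277, 0.264], [-0.253, -0.075, -0.965]] 65.70646984690485 319.5480725841467 236.37227999681937
```

View pics/w1.png

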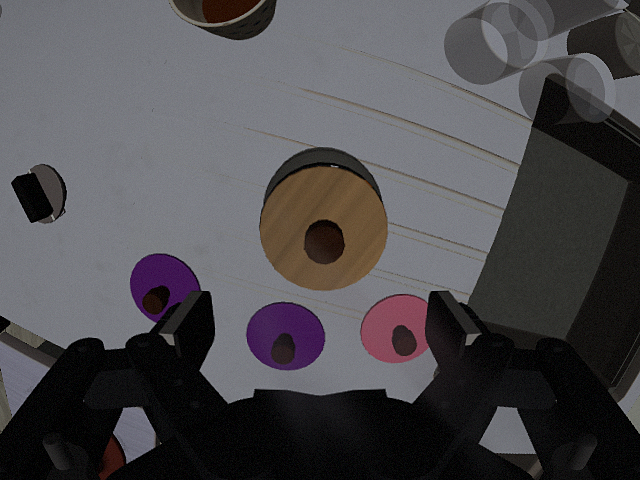

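The wrist view shows the cover's disc centred near (324,228) with its knob at (324,242). The lid is at the left edge (40,195).

```bash
python3 - <<'E'
from h import *
d=dict(np.load("w1.npz")); im=d["image"]; hsv=cv2.cvtColor(im,cv2.COLOR_BGR2HSV)
wood=((hsv[...,0]>8)&(hsv[...,0]<25)&(hsv[...,1]>80)&(hsv[...,2]>90)).astype(np.uint8)
c=blobs(wood,(240,140,410,310)); P=np.array([onz(d,u,v,.126,True)[:2] for u,v in cv2.convexHull(c)[:,0]],np.float32)
print(cv2.minEnclosingCircle(P))
k=blobs(((im.max(2)<95)&(cv2.pointPolygonTest is not None)).astype(np.uint8),(295,212,352,272))
(u,v),r=cv2.minEnclosingCircle(k); print("knob",u,v,r,onz(d,u,v,.158,True))
E
```

```text
((0.5088538527488708, -0.3007020056247711), 0.04465191811323166)
knob 323.5335693359375 241.2985076904297 22.97496223449707 [ 0.51038943 -0.29998689  0.158     ]
```

Request:
drive_tool --rows '[[[0.003, 0.001, 0.01], 0], [[0, 0, 0.02], 0], [[0, 0, 0.02], 0], [[0, 0, 0.02], 0], [[0, 0, 0.015], 0], [[0, 0, 0.01], 0], [[0, 0, 0.005], 0], [[0, 0, 0], 0]]'

```text
t: 2.35
tool_pos: [0.5099, -0.2989, 0.2034]
tool_rot: [-3.108, -0.455, 0.001]
contact_force: [0.6, -0.1, -0.0]
opening: 0.0856
grip_force: 0.0
```

Request:
drive_tool --rows '[[[0, 0, 0], 0], [[0, 0, 0], 0], [[0, 0, 0], 0], [[0, 0, 0], 0], [[0, 0, 0], 0], [[0, 0, 0], 0], [[0, 0, 0], 0], [[0, 0, 0], 0]]' --jaw 1 --grip_force 40

```text
t: 3.15
tool_pos: [0.5104, -0.2991, 0.2047]
tool_rot: [3.107, 0.455, 0.001]
contact_force: [0.8, -0.1, 4.3]
opening: 0.0235
grip_force: 39.7
```

Request:
drive_tool --rows '[[[0, 0, -0.005], 0], [[0, 0, -0.01], 0], [[0, 0, -0.015], 0], [[0, 0, -0.015], 0], [[0, 0, -0.005], 0], [[0.003, -0.0125, 0], 0], [[0.006, -0.025, 0], 0], [[0.006, -0.025, 0], 0], [[0.006, -0.025, 0], 0], [[0.006, -0.025, 0], 0]]'

```text
t: 4.15
tool_pos: [0.503, -0.1814, 0.2531]
tool_rot: [-3.107, -0.455, 0.002]
contact_force: [0.1, -0.5, -1.2]
opening: 0.0236
grip_force: 39.6
```

Request:
drive_tool --rows '[[[0.006, -0.025, 0], 0], [[0.006, -0.025, 0], 0], [[0.0025, -0.012, 0], 0], [[0, 0, 0], 0], [[0, 0, 0.01], 0], [[0, 0, 0.02], 0], [[0, 0, 0.02], 0], [[0, 0, 0.02], 0], [[0, 0, 0.01], 0], [[0, 0, 0], 0]]'

```text
t: 5.15
tool_pos: [0.4986, -0.1201, 0.1715]
tool_rot: [-3.107, -0.453, 0.006]
contact_force: [0.7, 0.5, -1.4]
opening: 0.0234
grip_force: 39.6
```

```bash
python3 snap.py w2
```

```text
5.2 [ 0.49943242 -0.12028934  0.17301166] 
 [[ 9.583e-01  2.858e-01 -1.800e-03]
 [ 2.858e-01 -9.583e-01  6.000e-04]
 [-1.600e-03 -1.100e-03 -1.000e+00]] 
cam [ 0.56201849 -0.10082022  0.24209415] [[0.287, -0.958, -0.003], [-0.923, -0.277, 0.267], [-0.256, -0.074, -0.964]] 65.70646984690485 319.5480725841467 236.37227999681937
```

View pics/w2.png

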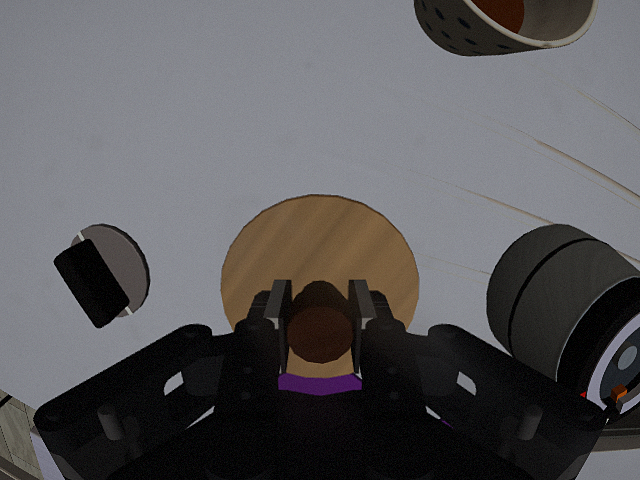

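The cover hangs level from the gripper over a free spot (disc centred near 320,280). The lid is at (105,270) and the open grinder at right (630,370).

Request:
drive_tool --rows '[[[0, 0, 0.01], 0], [[0, 0, 0.02], 0], [[0, 0, 0.02], 0], [[0, 0, 0.015], 0], [[0, 0, 0.008], 0], [[0, 0, 0.003], 0], [[0, 0, 0.002], 0], [[0, 0, 0.001], 0], [[0, 0, 0.0005], 0]]'

```text
t: 6.1
tool_pos: [0.5004, -0.12, 0.0951]
tool_rot: [3.108, 0.455, 0.002]
contact_force: [-0.0, -0.1, -1.6]
opening: 0.0236
grip_force: 39.6
```

Request:
drive_tool --rows '[[[0, 0, 0.001], 0], [[0, 0, 0.001], 0], [[0, 0, 0.001], 0], [[0, 0, 0], 0]]'

```text
t: 6.5
tool_pos: [0.4997, -0.1198, 0.0913]
tool_rot: [-3.108, -0.455, 0.0]
contact_force: [0.3, 0.6, -1.9]
opening: 0.0234
grip_force: 39.6
```

Request:
drive_tool --rows '[[[0, 0, 0.0005], 0], [[0, 0, 0.0005], 0], [[0, 0, 0.0005], 0], [[0, 0, 0], 0]]'

```text
t: 6.9
tool_pos: [0.5, -0.1198, 0.0907]
tool_rot: [-3.108, -0.455, 0.001]
contact_force: [-3.2, 1.7, 5.5]
opening: 0.0239
grip_force: 40.3
```

Request:
drive_tool --rows '[[[0, 0, 0], 0], [[0, 0, 0], 0], [[0, 0, 0], 0], [[0, 0, 0], 0], [[0, 0, 0], 0]]' --jaw 0

```text
t: 7.4
tool_pos: [0.4999, -0.1198, 0.0899]
tool_rot: [3.108, 0.455, 0.0]
contact_force: [0.1, 0.1, 0.5]
opening: 0.0851
grip_force: 0.0
```

Request:
drive_tool --rows '[[[0, 0, -0.01], 0], [[0, 0, -0.02], 0], [[0, 0, -0.03], 0], [[0, 0, -0.04], 0], [[0, 0, -0.03], 0], [[0, 0, 0], 0], [[0, 0, 0], 0]]'

```text
t: 8.1
tool_pos: [0.5003, -0.1199, 0.2214]
tool_rot: [3.107, 0.455, 0.004]
contact_force: [-0.2, -0.8, -0.3]
opening: 0.0855
grip_force: 0.0
```

```bash
python3 snap.py w3; python3 - <<'E'
from station import vision
from h import *
d=vision.get_image("top"); np.savez("top1.npz",**d); cv2.imwrite("pics/top1.png",d["image"])
w=dict(np.load("w3.npz"))
cv2.imwrite("pics/c1.png",cv2.resize(np.hstack([w["image"],d["image"]]),(800,300),interpolation=cv2.INTER_AREA))
E
```

```text
8.15 [ 0.49953301 -0.11965789  0.21971517] 
 [[ 9.580e-01  2.868e-01 -3.000e-04]
 [ 2.868e-01 -9.580e-01  1.000e-04]
 [-3.000e-04 -2.000e-04 -1.000e+00]] 
cam [ 0.56316169 -0.1003969   0.29237467] [[0.288, -0.958, 0.001], [-0.925, -0.277, 0.261], [-0.25, -0.076, -0.965]] 65.70646984690485 319.5480725841467 236.37227999681937
```

View pics/c1.png

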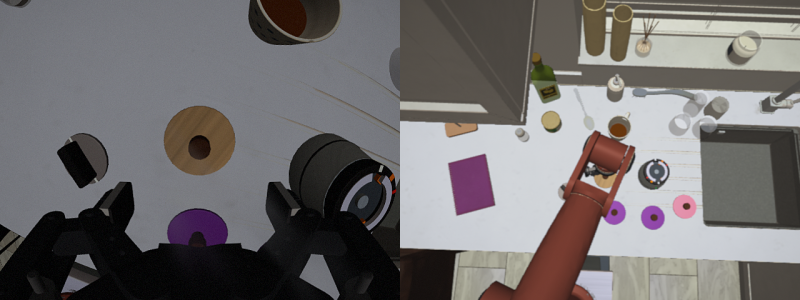

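The cover stands upright on the worktop (wrist view, left half, 200,140). The grinder's mouth with its marks is clear now, so I rectify its collar plane and refine the lid.

```bash
python3 - <<'E'
from h import *
out=[]
for n,fi in(("top1",False),("w3",True),("w2",True)):
    d=dict(np.load(n+".npz")); cx,cy=.508,-.300; N=260; s=.0005
    # rectified: image up=+x, left=+y
    mp=np.zeros((N,N,2),np.float32)
    for i in range(N):
        for j in range(N):
            mp[i,j]=proj(d,np.array([cx+(N/2-i)*s,cy+(N/2-j)*s,.12]),fi)
    im=cv2.remap(d["image"],mp,None,cv2.INTER_CUBIC); cv2.imwrite(f"rect_{n}.png",im); out.append(im)
cv2.imwrite("pics/c2.png",np.hstack(out))
d=dict(np.load("w3.npz")); im=d["image"]; g=im.max(2); rl=(80,200,185,312)
c=blobs((g<45).astype(np.uint8),rl); print(cv2.minAreaRect(c)); 
c=blobs((g<115).astype(np.uint8),rl); P=np.array([onz(d,u,v,.021,True)[:2] for u,v in cv2.convexHull(c)[:,0]],np.float32)
print(cv2.minEnclosingCircle(P), np.median(g[200:312,80:100]))
w=((g>150)).astype(np.uint8)
n,l,st,ce=cv2.connectedComponentsWithStats(w[200:312,80:185])
for k in range(1,n):
    if st[k,4]>3: u,v=ce[k]+[80,200]; print("white",u,v,st[k,4],onz(d,u,v,.021,True))
E
```

```text
((123.16078186035156, 262.51531982421875), (72.49772644042969, 36.82986831665039), 57.875)
((0.42933085560798645, 0.02549535594880581), 0.04225892573595047) 128.0
white 113.5 225.25 4 [0.45257717 0.04609403 0.021     ]
white 152.0 285.75 4 [0.41031679 0.00206167 0.021     ]
```

View pics/c2.png

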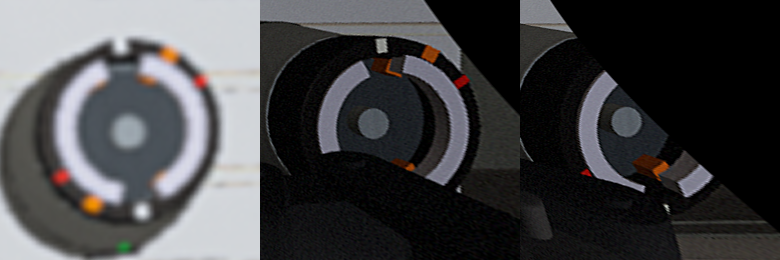

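Request:
drive_tool --rows '[[[-0.003, -0.02, 0], 0], [[-0.006, -0.04, 0], 0], [[-0.006, -0.04, 0], 0], [[-0.006, -0.04, 0], 0], [[-0.003, -0.017, 0], 0], [[0, 0, 0], -0.1], [[0, 0, 0.01], -0.14], [[0, 0, 0.02], -0.14], [[0, 0, 0.01], -0.139], [[0, 0, 0], 0]]'

```text
t: 9.2
tool_pos: [0.4297, 0.024, 0.1763]
tool_rot: [-2.884, -1.236, 0.01]
contact_force: [-0.4, 0.7, 0.0]
opening: 0.0854
grip_force: 0.0
```

Request:
drive_tool --rows '[[[0, 0, 0], 0], [[0, 0, 0], 0]]'

```text
t: 9.4
tool_pos: [0.432, 0.0237, 0.1802]
tool_rot: [2.889, 1.235, 0.0]
contact_force: [0.3, -0.1, 0.4]
opening: 0.0857
grip_force: 0.0
```

```bash
python3 snap.py w4; python3 - <<'E'
from h import *
d=dict(np.load("w4.npz")); im=d["image"]; g=im.max(2)
pts=[]
u,v=proj(d,np.array([.4315,.0238,.021]),True); print("disc px",u,v)
u,v=int(u),int(v); x0,y0=max(u-110,0),max(v-110,0)
w=(g>150).astype(np.uint8)[y0:v+90,x0:u+110]
n,l,st,ce=cv2.connectedComponentsWithStats(w)
for k in range(1,n):
    if st[k,4]>3: a=ce[k]+[x0,y0]; print("white",a,st[k,4],onz(d,*a,.021,True))
c=blobs((g<45).astype(np.uint8),(u-70,v-60,u+70,min(v+60,479))); r=cv2.minAreaRect(c); print(r)
cv2.imwrite("pics/w4.png",im)
E
```

```text
9.45 [0.43213819 0.02367688 0.1804317 ] 
 [[ 6.908e-01  7.231e-01  8.000e-04]
 [ 7.231e-01 -6.908e-01 -0.000e+00]
 [ 5.000e-04  6.000e-04 -1.000e+00]] 
cam [0.47730559 0.07217333 0.25104756] [[0.723, -0.69, -0.0], [-0.666, -0.698, 0.263], [-0.182, -0.19, -0.965]] 65.70646984690485 319.5480725841467 236.37227999681937
disc px 320.05147910726623 242.23787237392332
((322.5, 250.5), (101.0, 29.0), 90.0)
```

View pics/w4.png

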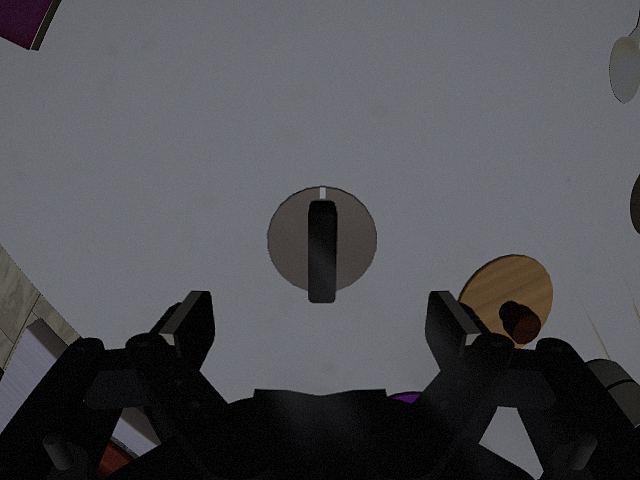

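The bar stands straight in the wrist view (x≈322, disc centre 322,239), so it is aligned with the tool and about 1.5 mm off. Descending and gripping.

Request:
drive_tool --rows '[[[0.0017, 0.001, 0.01], 0], [[0, 0, 0.02], 0], [[0, 0, 0.02], 0], [[0, 0, 0.015], 0], [[0, 0, 0.01], 0], [[0, 0, 0.005], 0], [[0, 0, 0.002], 0], [[0, 0, 0], 0]]'

```text
t: 10.25
tool_pos: [0.434, 0.0242, 0.0982]
tool_rot: [2.887, 1.237, 0.001]
contact_force: [0.9, -0.0, -0.3]
opening: 0.0854
grip_force: 0.0
```

Request:
drive_tool --rows '[[[0, 0, 0], 0], [[0, 0, 0], 0], [[0, 0, 0], 0], [[0, 0, 0], 0], [[0, 0, 0], 0], [[0, 0, 0], 0], [[0, 0, 0], 0], [[0, 0, 0], 0]]' --jaw 1 --grip_force 80

```text
t: 11.05
tool_pos: [0.434, 0.0243, 0.0982]
tool_rot: [2.887, 1.237, 0.001]
contact_force: [0.8, -0.7, 2.0]
opening: 0.015
grip_force: 78.5
```

Request:
drive_tool --rows '[[[0, 0, -0.005], 0], [[0, 0, -0.01], 0], [[0, 0, -0.02], 0], [[0, 0, -0.03], 0], [[0, 0, -0.03], 0], [[0, 0, -0.03], 0], [[0, 0, -0.02], 0], [[0, 0, -0.005], 0], [[0, 0, 0], 0]]'

```text
t: 11.95
tool_pos: [0.4338, 0.0243, 0.2486]
tool_rot: [2.887, 1.237, 0.002]
contact_force: [1.4, -0.8, -1.5]
opening: 0.0151
grip_force: 78.1
```

```bash
python3 snap.py w5; python3 - <<'E'
from h import *
d=dict(np.load("w5.npz")); im=d["image"]
g=im.max(2)
# disc expected at tool point; show crop
cv2.imwrite("pics/w5.png",np.hstack([im[150:450,180:460],dict(np.load("w4.npz"))["image"][150:450,180:460]]))
E
```

```text
12.0 [0.43328551 0.02432343 0.24720468] 
 [[ 6.896e-01  7.242e-01 -9.000e-04]
 [ 7.242e-01 -6.896e-01  1.000e-04]
 [-6.000e-04 -8.000e-04 -1.000e+00]] 
cam [0.47897223 0.07285604 0.31953593] [[0.725, -0.689, 0.001], [-0.665, -0.699, 0.262], [-0.18, -0.191, -0.965]] 65.70646984690485 319.5480725841467 236.37227999681937
```

View pics/w5.png

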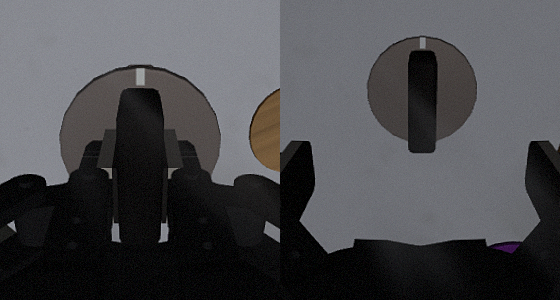

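```bash
cat > lid.py <<'E'
import sys
from h import *
from scipy.optimize import least_squares
from scipy.spatial.transform import Rotation as Ro
d=dict(np.load(sys.argv[1]+".npz")); im=cv2.GaussianBlur(d["image"],(3,3),0).astype(int)
z=d["pos"][2]-.0772
m=((im[...,2]-im[...,0]>0)&(im.max(2)>45)).astype(np.uint8); m=cv2.morphologyEx(m,cv2.MORPH_OPEN,np.ones((3,3)))
c=np.vstack([k for k in cv2.findContours(m[200:345,230:410].copy(),cv2.RETR_EXTERNAL,cv2.CHAIN_APPROX_NONE)[0] if len(k)>60]) +[230,200]
P=np.array([onz(d,u,v,z,True)[:2] for u,v in cv2.convexHull(c.astype(np.int32))[:,0]])
M=Ro.from_rotvec(d["rot"]).as_matrix(); Q=np.array([(M.T@(np.r_[p,z]-d["pos"]))[:2] for p in P])
s=least_squares(lambda q:np.hypot(Q[:,0]-q[0],Q[:,1]-q[1])-.036,[0,0],loss="soft_l1",f_scale=.0005)
print("lid centre in tool",s.x,"res",np.abs(s.fun).round(4)[:40],len(Q)); print(Q[:,0].max(),Q[:,1].min(),Q[:,1].max())
g=d["image"].max(2)
w=(g>140).astype(np.uint8)[205:245,305:335]; n,l,st,ce=cv2.connectedComponentsWithStats(w)
for k in range(1,n):
    a=ce[k]+[305,205]; X=onz(d,*a,z,True); print("pointer",a,st[k,4],M.T@(X-d["pos"]))
E
python3 lid.py w5
```

```text
lid centre in tool [-1.66737350e-03 -4.13527675e-05] res [0.0003 0.0001 0.0001 0.0003 0.0002 0.0001 0.0002 0.     0.0004 0.0004
 0.0005 0.0003 0.0004 0.0005 0.0005 0.0014 0.0005 0.0003 0.0004 0.0003
 0.0004 0.0004 0.0002 0.0004 0.0001 0.0003 0.0002 0.0001 0.     0.0001
 0.0001 0.0001 0.0002 0.0002 0.0003] 35
0.033911093185262156 -0.03559025026595466 0.03542910081841024
pointer [319.3531746 209.3531746] 252 [ 0.03753593 -0.00026044  0.07717872]
pointer [319.96460177 226.44247788] 113 [ 3.03291222e-02 -1.02588353e-06  7.71826573e-02]
```

Request:
drive_tool --rows '[[[-0.0153, 0.0143, 0], 0], [[-0.0306, 0.0286, 0], 0], [[-0.0306, 0.0286, 0], 0], [[-0.0306, 0.0286, 0], 0], [[-0.0306, 0.0286, 0], 0], [[-0.0306, 0.0286, 0], 0], [[-0.0306, 0.0286, 0], 0], [[-0.0306, 0.0286, 0], 0], [[-0.0153, 0.0143, 0], 0], [[0, 0, 0], 0.08]]'

```text
t: 13.0
tool_pos: [0.4297, -0.3126, 0.2458]
tool_rot: [-2.935, -1.112, 0.003]
contact_force: [0.4, 0.9, -1.8]
opening: 0.0147
grip_force: 78.3
```

Request:
drive_tool --rows '[[[0, 0, 0], 0.14], [[0, 0, 0], 0.14], [[0, 0, 0], 0.14], [[0, 0, 0], 0.12], [[0, 0, 0], 0.06], [[0, 0, 0], 0], [[0, 0, 0], 0], [[0, 0, 0], 0]]'

```text
t: 13.8
tool_pos: [0.4305, -0.3104, 0.2472]
tool_rot: [-3.134, -0.205, 0.001]
contact_force: [0.8, 0.5, -1.5]
opening: 0.0144
grip_force: 78.4
```

```bash
python3 snap.py w6; python3 lid.py w6; python3 - <<'E'
from h import *
d=dict(np.load("w6.npz")); cx,cy=.508,-.300; N=260; s=.0005; mp=np.zeros((N,N,2),np.float32)
for i in range(N):
    for j in range(N): mp[i,j]=proj(d,np.array([cx+(N/2-i)*s,cy+(N/2-j)*s,.12]),True)
r=cv2.remap(d["image"],mp,None,cv2.INTER_CUBIC); cv2.imwrite("rect_w6.png",r)
r=cv2.resize(r,(600,600)); cv2.imwrite("pics/c6.png",r)
E
```

```text
13.85 [ 0.43052001 -0.31051826  0.24744922] 
 [[ 9.915e-01  1.303e-01 -5.000e-04]
 [ 1.303e-01 -9.915e-01  7.000e-04]
 [-5.000e-04 -7.000e-04 -1.000e+00]] 
cam [ 0.49581613 -0.30137202  0.31803845] [[0.132, -0.991, -0.001], [-0.956, -0.127, 0.264], [-0.262, -0.033, -0.965]] 65.70646984690485 319.5480725841467 236.37227999681937
lid centre in tool [-0.00141945  0.00024964] res [0.0005 0.0005 0.0094 0.0038 0.0014 0.0154 0.0142 0.     0.0002 0.0002
 0.0002 0.     0.0001 0.     0.0002 0.0001 0.     0.0002 0.0001 0.0004
 0.0002 0.     0.0002 0.0002 0.0002] 25
0.03328087668841488 -0.035638642410867456 0.03960649687257983
pointer [319.35395189 209.39175258] 291 [ 0.03683334 -0.00075461  0.07718364]
pointer [320.01935484 226.33548387] 155 [ 0.0297657  -0.00047442  0.07718669]
```

View pics/c6.png

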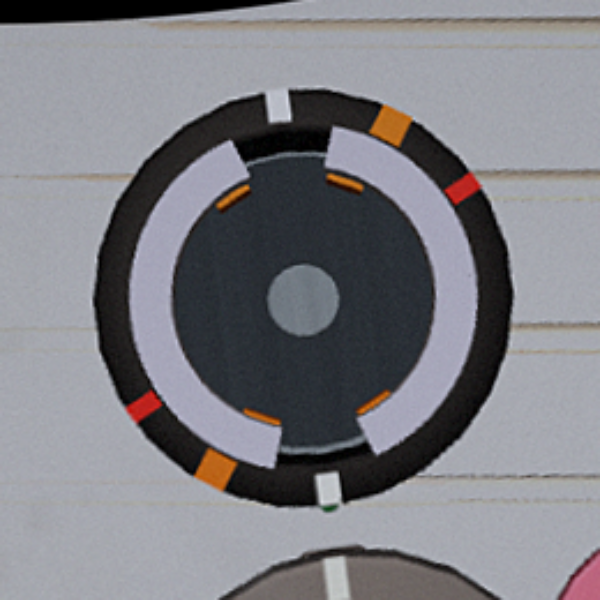

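The collar is centred at (304,297) in the rectified crop, with slots along the white marks at 0.127 rad. This puts the mouth at (0.5086,-0.3008), so I move the lid over it and lower it to just above the rim.

Request:
drive_tool --rows '[[[0.01, 0, 0], 0], [[0.02, 0, 0], 0], [[0.02, 0, 0], 0], [[0.02, 0, 0], 0], [[0.01, 0.0005, 0], 0], [[0, 0, 0.005], 0], [[0, 0, 0.01], 0], [[0, 0, 0.008], 0], [[0, 0, 0], 0], [[0, 0, 0], 0]]'

```text
t: 14.85
tool_pos: [0.5093, -0.3009, 0.2242]
tool_rot: [-3.134, -0.203, 0.002]
contact_force: [0.3, 0.3, -1.4]
opening: 0.0149
grip_force: 78.4
```

Request:
drive_tool --rows '[[[0, 0, 0], 0], [[0, 0, 0.003], 0], [[0, 0, 0.003], 0], [[0, 0, 0.003], 0], [[0, 0, 0], 0]]'

```text
t: 15.35
tool_pos: [0.5097, -0.3007, 0.2151]
tool_rot: [-3.134, -0.204, 0.002]
contact_force: [-0.3, 0.5, -2.5]
opening: 0.0149
grip_force: 78.4
```

Request:
drive_tool --rows '[[[0, 0, 0.002], 0], [[0, 0, 0.002], 0], [[0, 0, 0.002], 0], [[0, 0, 0.001], 0], [[0, 0, 0], 0]]'

```text
t: 15.85
tool_pos: [0.5099, -0.3008, 0.2086]
tool_rot: [-3.135, -0.204, 0.0]
contact_force: [-0.3, 0.9, -1.8]
opening: 0.015
grip_force: 78.4
```

Request:
drive_tool --rows '[[[0, 0, 0.002], 0], [[0, 0, 0.001], 0], [[0, 0, 0.001], 0], [[0, 0, 0.0005], 0], [[0, 0, 0], 0]]'

```text
t: 16.35
tool_pos: [0.51, -0.301, 0.2044]
tool_rot: [3.135, 0.204, -0.0]
contact_force: [-0.1, -0.0, -2.1]
opening: 0.015
grip_force: 78.5
```

Request:
drive_tool --rows '[[[0, 0, 0.0005], 0], [[0, 0, 0.0005], 0], [[0, 0, 0.0005], 0], [[0, 0, 0], 0]]'

```text
t: 16.75
tool_pos: [0.5101, -0.301, 0.2042]
tool_rot: [3.135, 0.204, 0.0]
contact_force: [-2.9, 1.6, 4.6]
opening: 0.0145
grip_force: 79.4
```

Request:
drive_tool --rows '[[[0, 0.0001, 0], 0.06], [[0, 0.0001, 0], 0.06], [[0, 0.0001, 0], 0.06], [[0, 0.0001, 0], 0.06], [[0, 0.0001, 0], 0.06], [[0, 0, 0], 0]]'

```text
t: 17.35
tool_pos: [0.5106, -0.3013, 0.2042]
tool_rot: [-3.13, 0.267, -0.002]
contact_force: [-0.2, 3.3, 5.4]
opening: 0.0151
grip_force: 79.5
```

```bash
python3 -c "
from station import ctrl
o=ctrl.get_obs();print({k:o[k] for k in('contact_force','wrist_torque','tool_pos','tool_rot')})"
```

```text
{'contact_force': array([-0.23171972,  3.31143051,  5.44964187]), 'wrist_torque': array([ 0.57056555,  0.2093747 , -0.05587049]), 'tool_pos': array([ 0.5105536 , -0.3013184 ,  0.20417341]), 'tool_rot': array([-3.13007212e+00,  2.66776272e-01, -2.41210612e-03])}
```

Request:
drive_tool --rows '[[[0, 0.0001, 0], 0.06], [[0, 0.0001, 0], 0.06], [[0, 0.0001, 0], 0.06], [[0, 0.0001, 0], 0.06], [[0, 0.0001, 0], 0.06], [[0, 0, 0], 0], [[0, 0, 0], 0]]'

```text
t: 18.05
tool_pos: [0.5105, -0.3017, 0.2042]
tool_rot: [-3.055, 0.729, -0.002]
contact_force: [-1.3, 3.0, 5.6]
opening: 0.0147
grip_force: 79.5
```

```bash
python3 snap.py w7; python3 -c "
from station import ctrl
o=ctrl.get_obs();print({k:o[k] for k in('contact_force','wrist_torque','opening')})"
python3 - <<'E'
from h import *
d=dict(np.load("w7.npz"))
cv2.imwrite("pics/c7.png",cv2.resize(d["image"][180:380,200:440],None,fx=3,fy=3,interpolation=cv2.INTER_CUBIC))
E
```

```text
18.1 [ 0.51045669 -0.30169332  0.20419861] 
 [[ 8.921e-01 -4.517e-01  1.700e-03]
 [-4.517e-01 -8.921e-01  2.000e-04]
 [ 1.400e-03 -9.000e-04 -1.000e+00]] 
cam [ 0.56903815 -0.33135306  0.27516261] [[-0.451, -0.893, -0.001], [-0.861, 0.435, 0.262], [-0.234, 0.119, -0.965]] 65.70646984690485 319.5480725841467 236.37227999681937
{'contact_force': array([-0.76807334,  3.38708326,  5.29072738]), 'wrist_torque': array([0.59968756, 0.21584135, 0.00465501]), 'opening': 0.014838344849637083}
```

View pics/c7.png

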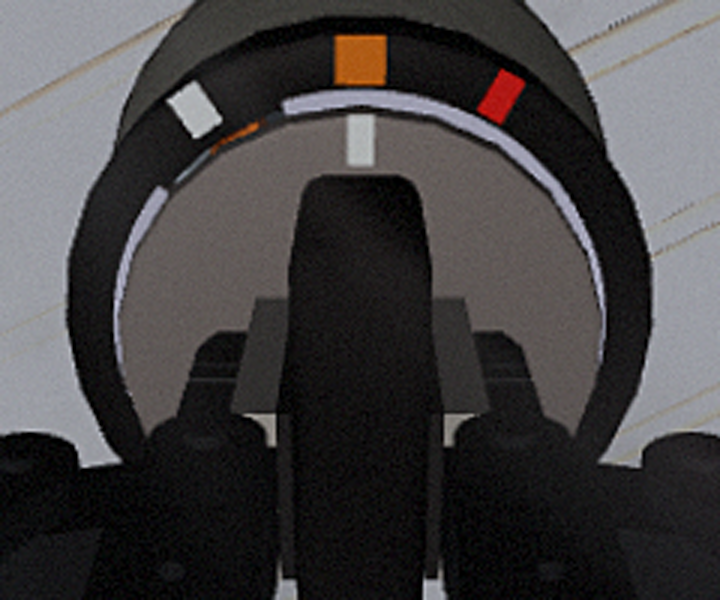

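The white pointer (360,140) is opposite the orange mark (360,60), the disc lies on the rim, and the ring's orange tab has moved into the slot (235,135). I am handing in while holding it there.

```bash
python3 -c "
from station import ctrl
print(ctrl.finish_job())"
```

```text
the job is handed in; nothing more can be done
None
```

The wooden dust cover stands upright on the worktop, clear of the grinder, and the lid is fully home, twisted to the orange pulse mark and still gripped there; I handed the job in at about 18 s.

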